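# Empty the rejects through the bin's flap

### The arm

A 6-joint arm with a two-finger parallel gripper is mounted at the origin on a cart in front of the work surface, level with it; the furniture and walls round the work are solid. World frame = base frame: x ahead of the robot, y to its left, z up, the work surface at z = 0. Lengths are in m, angles in rad, forces in N, time in s.
With the tool pointing down it reaches from about 0.35 to 0.975 m from the base axis. Payload 4.9 kg.
Tool frame: the origin (TCP) lies midway between the tips of the shut fingers; the grasp point (between the pads) lies 19 mm behind it; z points along the fingers, y is the line along which they close (so a half turn about z gives the same grasp; the last joint's range is limited). The gripper opens to 85 mm and grips with 20 to 120 N. Pads are 22 mm wide; open, the fingers measure 114 mm over their backs; the gripper's body (76 mm by 85 mm) begins 54 mm behind the grasp point. The pads swing forward as they close: fully open they stand 13 mm farther back than shut.
Start: joints at [-1.245, 0.053, 1.613, -0, 1.476, -0.119], TCP at [0.269, -0.564, 0.231] pointing down, gripper open.
Joint ranges: [-3.01, 3.01], [-1.01, 2.22], [0.06, 2.58], [-1.02, 4.17], [0.09, 2.62], [-3.14, 3.14]. Speed limits (rad/s): [2.57, 2.57, 3.14, 3.14, 3.14, 3.14].

### API

Orientations are given as a unit quaternion [w, x, y, z].
In Python, from plant import * gives the robot as it stands.
- The arm moves only by the tool jog_arm, never from a script. Its argument "targets" is a list of rows, each a list of 3 entries, a list of its own where there are three numbers: the shift along the tool's x, y, z in units of 25 mm (1.0 is 25 mm), then the turn, a rotation vector about the tool's x, y, z in units of 8 degrees (1.0 is 8 degrees), then the opening in per cent of the stroke, from 0 (shut) to 100 (fully open). A call has 1 to 8 rows; each row is the pose to reach, as a shift and turn from the pose commanded when the call began, along the tool's axes at that moment; what a row does not reach only later rows make up. A row lasts 1/8 s, in which the tool goes at most 62.5 mm and 10.7 degrees, less where a joint would pass 70% of its speed; a pose out of reach is approached as far as the arm can. A call with a gripper value outside its range is refused whole. The fingers move at their own pace and stop on an object; the grip force is fixed at half the most. Time passes only in rows, so rows that repeat a pose let the fingers close. It gives the time, the measured TCP pose, the force, the opening and the grip force at its end, in the units of the state.
- state(): the state, without advancing time (a new reading comes with each control period).
- grab_frame(name): name is "scene" or "top" or "wrist"; returns (picture, depth): 384x512x3 uint8, red, green, blue; 384x512 float32, m along the optical axis (not along the pixel's ray), 0 where there is no reading.
- camera_params(name): a dict with "fovy" (degrees; the focal length in pixels is half the picture's height over the tangent of half this angle, whatever the lens; pixels are square), "cx", "cy" (the principal point, pixels), "rvec" (rotation vector, rad) and "tvec" (3), from world to camera coordinates, as OpenCV has them; the wrist camera has in their place "hand_eye" (4x4, takes a point from camera to tool coordinates, whose origin is the TCP and whose axes are the flange's). Camera axes: x right, y down, z forward; pixel columns grow to the right and rows downward; lengths in m; the calibration is good to about 2 mm. A picture is of the moment at which its call begins: read the wrist's pose just before it. camera_params takes no time and is no camera call.
- job_done(): hands the job in; it is judged then, once.
The state is a dict: "time": time; "joint_pos": joint angles; "joint_vel": joint speeds; "joint_efforts": joint torques, N m; "tool_pos": TCP position; "tool_rot": TCP orientation; "contact_force": force on the tool from outside, world axes, zero at the start; "ft_torque": the same for the moment, N m; "gripper_width": opening from 0.0 (shut) to 1.0 (fully open); "grasp_force": force on a finger pad.
Only numpy, scipy, OpenCV 4.12 (cv2) and the standard library are available. Lean on these libraries where they do the work, as an engineer would, in place of code of your own. Each camera call takes 0.05 s, during which the arm holds its last target. There are 200 camera calls.

### The job

Put the loose white tube lying on the bench into the blue scoop beside the one already there. Take the scoop by its black handle, carry it to the yellow reject bin without spilling, push the red one-way flap inward with the scoop's front rim and tip both tubes through into the bin. Then draw the scoop out so that the flap springs shut, set the scoop back down upright on its black mat and let go; do not disturb the tape measure, the meter or the canister.

Things in the scene. Friction and masses are not known exactly. Their poses are not given: they have to be found in the camera images.
- scoop: Loose blue scoop, 0.16 kg. Pan 115 (x) x 102 (y) x 46 mm high, walls 3 mm, open front. Origin: underside, 55 mm ahead of the back face; x forward, z up. Floor 3 mm thick, flat from x=-52 to +25, then a 22 degree ramp up to the front edge (x=+60, height 14). Side walls keep 46 mm height to the front edge: their corners push the flap. It empties when tipped front-down 40 to 50 degrees.
- scoop_grip (a point): Grip point on the black handle's centre line, 105 mm behind the scoop's origin, 40 mm above its underside. The handle is straight along -x from the back wall (x=-55 to -151 mm), 14 mm wide (y), 22 mm high. Pinch it across y from above, the tool upright or leaning up to about 30 degrees in the scoop's x-z plane; at about 90 N it does not turn in the fingers. Axes as the scoop.
- scoop_lip (a point): Middle of the front edge of the scoop (top end of the ramp): 60 mm ahead of the scoop's origin, 14 mm above its underside. Axes as the scoop.
- tube_a: White closed tube with a blue cap, 26 mm diameter, 84 mm long, 0.04 kg; lies across the scoop (along the scoop's y) near its back wall. Origin: at mid-length on the tube's skin, 13 mm from its axis (the underside as first laid; it rolls with the tube). Length along its y axis. It rolls freely.
- tube_b: The same kind of tube, 26 mm diameter, 84 mm long, 0.04 kg, lying on the bench. Origin: mid-length, on the skin at the underside (13 mm below the axis as it lies); length along its y axis. It rolls freely if nudged. In the scoop it fits across it, ahead of the other tube (about x=+24 mm).
- bin: Yellow hollow reject bin fixed to the bench, 190 (x) x 175 (y) x 220 mm high, walls 4 mm. Origin: centre of its underside; the front faces its -x. The front wall is upright to 100 mm height (x=-95 mm); above it the face slopes back to x=0 at 220 mm height, with the port closed by the red flap; behind that the top is flat. What falls in lies on its floor.
- port (a point): Centre of the port in the bin's sloped face (bin frame x=-47 mm, height 160 mm). The port is 125 mm long up the slope (from x=-86, height 111 to x=-9, height 209 mm) and 137 mm wide. Axes as the bin.
- flap (a joint): Angle of the red flap, rad: 0 shut, opens inward only, to 1.4; a weak spring (under 1 N) shuts it. 121 mm long, hinged at the port's upper edge. The level scoop (x along bin x, underside 120 mm up) goes straight in until its lip is at bin x=+30; tip it there front-down 40 to 50 degrees, the lip sinking from 136 to about 80 mm height (less far in, the flap hangs before the mouth).
- mat: Black rubber rest mat fixed on the bench, 200 (x) x 135 (y) x 3 mm, the scoop's place. Origin: centre of its underside; long side along its x.
- measure: Orange tape measure, 64 x 81 x 36 mm, lying flat; bystander; origin centre of underside. It and tube_b lie left of the mat, one nearer the robot and one farther, either way round.
- meter: Yellow hand-held meter, 161 x 72 x 32 mm, lying near the back; bystander; origin centre of underside, length along its x.
- tub: White round canister with a teal lid, 68 mm diameter, 115 mm high, standing left of the bin; bystander; origin centre of underside.
There are look-alikes about, which are no part of the job. Leave any orange look-alike of the tube_b alone.

How it is judged:
On the way, in this order (a step that is already met when the one before it is completed fails the run):
1. both tubes lie in the scoop, the scoop still standing on its mat and the loose tube let go (x of tube_b in the frame of scoop between -0.056 and 0.062 m and y of tube_b in the frame of scoop between -0.05 and 0.05 m and z of tube_b in the frame of scoop between -0.012 and 0.045 m and x of tube_a in the frame of scoop between -0.056 and 0.062 m and y of tube_a in the frame of scoop between -0.05 and 0.05 m and z of tube_a in the frame of scoop between -0.012 and 0.045 m and z of scoop_grip in the frame of mat below 0.06 m and contact force between the fingers and tube_b below 0.05 N), for 0.2 s.
2. the scoop is lifted with both tubes in it (x of tube_b in the frame of scoop between -0.056 and 0.062 m and y of tube_b in the frame of scoop between -0.05 and 0.05 m and z of tube_b in the frame of scoop between -0.012 and 0.045 m and x of tube_a in the frame of scoop between -0.056 and 0.062 m and y of tube_a in the frame of scoop between -0.05 and 0.05 m and z of tube_a in the frame of scoop between -0.012 and 0.045 m and z of scoop_grip in the frame of mat above 0.1 m), for 0.2 s.
3. the flap is pressed open by the front of the scoop, which reaches in through the port with both tubes still in it (x of tube_b in the frame of scoop between -0.056 and 0.062 m and y of tube_b in the frame of scoop between -0.05 and 0.05 m and z of tube_b in the frame of scoop between -0.012 and 0.045 m and x of tube_a in the frame of scoop between -0.056 and 0.062 m and y of tube_a in the frame of scoop between -0.05 and 0.05 m and z of tube_a in the frame of scoop between -0.012 and 0.045 m and value of joint flap above 0.3 rad and x of scoop_lip in the frame of bin between -0.06 and 0.09 m), for 0.1 s.
4. both tubes have gone into the bin while the scoop is still up off its mat (x of tube_a in the frame of bin between -0.095 and 0.095 m and y of tube_a in the frame of bin between -0.088 and 0.088 m and z of tube_a in the frame of bin between -0.01 and 0.085 m and x of tube_b in the frame of bin between -0.095 and 0.095 m and y of tube_b in the frame of bin between -0.088 and 0.088 m and z of tube_b in the frame of bin between -0.01 and 0.085 m and z of scoop_grip in the frame of mat above 0.1 m), for 0.1 s.
At the end, for the whole second after the job is handed in: Both tubes lie at rest inside the bin, the flap is shut (below 0.06 rad), and the scoop stands upright (within 0.08 rad) at rest on its mat, its origin within -60 to +70 mm along and 45 mm across the mat from the mat's centre (x of tube_a in the frame of bin between -0.095 and 0.095 m and y of tube_a in the frame of bin between -0.088 and 0.088 m and z of tube_a in the frame of bin between -0.01 and 0.085 m and x of tube_b in the frame of bin between -0.095 and 0.095 m and y of tube_b in the frame of bin between -0.088 and 0.088 m and z of tube_b in the frame of bin between -0.01 and 0.085 m and value of joint flap below 0.06 rad and x of scoop in the frame of mat between -0.06 and 0.07 m and y of scoop in the frame of mat between -0.045 and 0.045 m and angle between scoop's own z axis and vertical below 0.08 rad and z of scoop in the frame of mat between -0.003 and 0.009 m and linear speed of scoop below 0.02 m/s and linear speed of each of tube_a, tube_b below 0.05 m/s); the robot touches nothing.
It fails at once if a bystander (tape measure, meter or canister) is moved by more than 30 mm (distance of any of measure, meter, tub from where it was at the start of the episode above 0.03 m).
It also fails if it takes over 72 s, if anything falls off the work surface, if the arm or the gripper's body presses on something with over 40 N, if the wrist force passes 120 N, or if a joint passes its speed limit or range.

## Working session

There is one attempt and no reset: what is moved stays moved. The work goes in short steps, Python scripts to look and compute and a tool call to move; the robot and the scene stay as the last step left them, time stands still between calls to the robot, and variables do not carry over. Pictures are saved under pics/ and viewed, at most 10 in all, crops included, and the job is handed in when it is done.

Besides the shell and the picture viewer there is one more tool, called after "Call:" as a command line: name --argument value ..., lists and objects as JSON in quotes. jog_arm: Moves the arm, as the interface text tells. Its arguments: {"type":"object","properties":{"targets":{"type":"array"}},"required":["targets"]}

```bash
ls; mkdir -p pics; cat > h.py <<'E'
from plant import *
import numpy as np, cv2
from scipy.spatial.transform import Rotation as R
def q2R(q): return R.from_quat([q[1],q[2],q[3],q[0]])
def cloud(name):
    s=state(); p,d=grab_frame(name); c=camera_params(name)
    f=p.shape[0]/2/np.tan(np.radians(c["fovy"])/2)
    v,u=np.mgrid[:p.shape[0],:p.shape[1]]
    X=np.dstack([(u-c["cx"])/f*d,(v-c["cy"])/f*d,d])
    if "rvec" in c:
        Rm=cv2.Rodrigues(np.array(c["rvec"],float))[0]; W=(X-np.array(c["tvec"]).ravel())@Rm
    else:
        H=np.array(c["hand_eye"]); W=X@H[:3,:3].T+H[:3,3]
        W=W@q2R(s["tool_rot"]).as_matrix().T+np.array(s["tool_pos"])
    W[d==0]=np.nan
    return p,W
E
python3 - <<'E'
from h import *
for n in("scene","top"):
    p,W=cloud(n); np.savez(n+".npz",p=p,W=W); cv2.imwrite(f"pics/{n}0.png",p[:,:,::-1])
print(state())
E
```

```text
pics
{'time': 0.1, 'joint_pos': array([-1.24499464e+00,  5.33337104e-02,  1.61415098e+00, -1.01333466e-05,
        1.47600055e+00, -1.18990418e-01]), 'joint_vel': array([-0.00021233, -0.0014325 , -0.00337606,  0.00022114,  0.00093518,
        0.00042476]), 'joint_efforts': array([-4.79709743e-04, -3.94904029e+01, -3.71362174e+01, -1.02809336e-04,
        3.87382403e-03,  3.82372320e-05]), 'tool_pos': array([ 0.26874102, -0.56365004,  0.23016279]), 'tool_rot': array([-9.40721715e-04,  9.75371215e-01,  2.20567670e-01, -1.02694684e-04]), 'contact_force': array([ 0.45476958,  0.20351097, -0.98319398]), 'ft_torque': array([ 0.00229883, -0.00349898,  0.00164947]), 'grasp_force': 0.0, 'gripper_width': 1.0006481153943403}
```

View pics/top0.png

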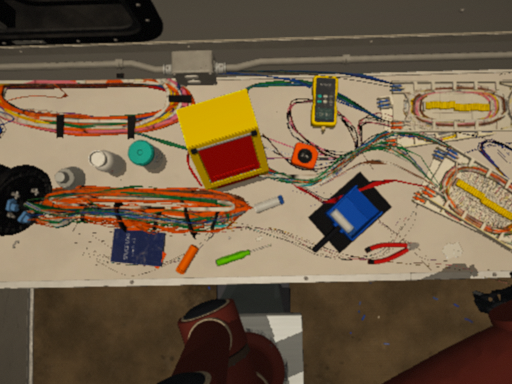

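View pics/scene0.png

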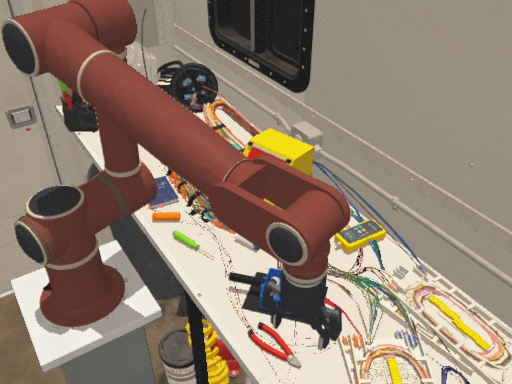

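The top view shows the scoop on its mat at about (350,213), its handle pointing down-left to (320,247). The bin is at (225,140) with its red flap at (230,158). The measure is at (305,155), the meter at (324,100) and the canister at (141,153).

Tube_b candidates:
- (268,204): white with a blue cap, lying left of the mat. This one fits.
- (187,259): the orange look-alike, to be left alone.
- (100,160) and (65,178): white bottles standing upright.

I'll measure these and confirm tube_b in a crop.

```bash
cat > m.py <<'E'
import numpy as np, cv2
z=np.load("top.npz");p=z["p"];W=z["W"]
hsv=cv2.cvtColor(p,cv2.COLOR_RGB2HSV);H,S,V=[hsv[:,:,i].astype(int) for i in range(3)]
def rep(n,m,box):
    b=np.zeros(m.shape,bool);b[box[1]:box[3],box[0]:box[2]]=1
    m=m&b&~np.isnan(W[:,:,0]);P=W[m]
    r=cv2.minAreaRect((P[:,:2]*1000).astype(np.float32))
    print(n,m.sum(),"rect c",np.round(r[0],0),"size",np.round(r[1],0),"ang",round(r[2],1),"z med/max",np.round(np.nanpercentile(P[:,2],[5,50,95]),3)); return P
zz=W[:,:,2]
P=rep("tube_b",(zz>0.012),(252,192,288,216)); 
c=P[:,:2].mean(0);w,v=np.linalg.eigh(np.cov((P[:,:2]-c).T));print("axis",v[:,1],c, np.ptp((P[:,:2]-c)@v[:,1]))
P=rep("mat",(zz<0.3)&(V<60),(305,165,395,255))
P=rep("scoop blue",(H>100)&(H<125)&(S>120),(320,170,390,235))
P=rep("handle",(zz>0.035)&(V<90),(305,225,345,255));
P=rep("bin",(H>22)&(H<32)&(S>150)&(zz>0.21),(170,80,275,190))
P=rep("flap",((H<8)|(H>172))&(S>150),(190,130,265,185))
P=rep("measure",(zz>0.02),(288,138,322,172))
P=rep("tub",(zz>0.1),(125,135,160,170))
P=rep("meter",(zz>0.02),(305,70,345,130))
cv2.imwrite("pics/crop0.png",cv2.resize(p[130:270,240:410,::-1],None,fx=4.4,fy=4.2,interpolation=cv2.INTER_CUBIC))
E
python3 m.py
```

```text
tube_b 272 rect c [462. -71.] size [26. 88.] ang 18.3 z med/max [0.016 0.024 0.029]
axis [-0.30529072  0.9522592 ] [ 0.4626702  -0.07269827] 0.08806002358828341
mat 1583 rect c [ 443. -304.] size [243. 234.] ang 1.0 z med/max [0.    0.004 0.054]
scoop blue 1403 rect c [ 429. -310.] size [116. 137.] ang 41.1 z med/max [0.003 0.011 0.051]
handle 202 rect c [ 364. -229.] size [27. 98.] ang 32.1 z med/max [0.045 0.054 0.057]
bin 3148 rect c [656.  45.] size [111. 175.] ang 15.7 z med/max [0.217 0.22  0.223]
flap 1800 rect c [558.  46.] size [ 84. 193.] ang 15.3 z med/max [0.117 0.162 0.201]
measure 549 rect c [ 595. -182.] size [79. 64.] ang 72.3 z med/max [0.029 0.034 0.038]
tub 538 rect c [605. 262.] size [67. 66.] ang 86.4 z med/max [0.108 0.114 0.118]
meter 1418 rect c [ 755. -241.] size [117. 171.] ang 89.3 z med/max [0.024 0.031 0.039]
```

View pics/crop0.png

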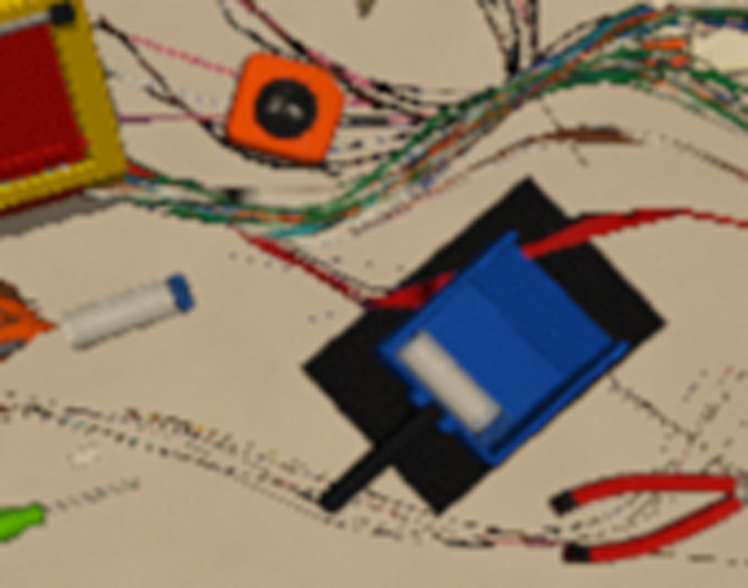

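The crop confirms tube_b: the white tube at (125,310), with its blue cap toward -y. Tube_a lies in the scoop at (450,380). Next I'll refine the scoop, mat and bin poses.

```bash
cat > m2.py <<'E'
exec(open("m.py").read().split("P=rep(\"tube_b")[0])
def big(m,box):
    b=np.zeros(m.shape,np.uint8);b[box[1]:box[3],box[0]:box[2]]=1
    m=cv2.morphologyEx((m&~np.isnan(zz)).astype(np.uint8)*b,cv2.MORPH_OPEN,np.ones((2,2)))
    n,l,s,_=cv2.connectedComponentsWithStats(m,connectivity=4);return W[l==1+np.argmax(s[1:,4])]
def show(n,P,yaw):
    u=np.array([np.cos(yaw),np.sin(yaw)]);v=np.array([-u[1],u[0]])
    a,b=P[:,:2]@u,P[:,:2]@v
    for k in((a,b)):pass
    A=np.percentile(a,[1,99]);B=np.percentile(b,[1,99])
    print(n,len(P),"x-len",np.ptp(A).round(3),"y-len",np.ptp(B).round(3),"centre",(A.mean()*u+B.mean()*v).round(3))
mat=[(530,178),(665,322),(438,513),(303,368)]
mw=[W[int(round(y/4.2+130)),int(round(x/4.4+240))] for x,y in mat];print("mat corners",np.round(mw,3),"c",np.mean(mw,0).round(3))
e=mw[1]-mw[2]+mw[0]-mw[3];print("mat yaw",np.degrees(np.arctan2(e[1],e[0])),np.linalg.norm(e)/2)
P=big((zz>0.042)&(zz<0.07)&(V<80),(305,215,350,258));c=P[:,:2].mean(0);w,v=np.linalg.eigh(np.cov((P[:,:2]-c).T));d=v[:,1]*np.sign(v[0,1])
ya=np.arctan2(d[1],d[0]);print("handle yaw",np.degrees(ya));show("handle",P,ya)
P=big((H>100)&(H<128)&(S>120)&(zz<0.08),(320,170,390,240));
for yy in (ya,np.radians(-48.7)):show("pan",P,yy)
P=big((H>20)&(H<34)&(S>120)&(zz>0.214),(170,80,275,190));r=cv2.minAreaRect((P[:,:2]*1000).astype(np.float32));print(r)
for a in(13,14,15,16,17):show("bintop %d"%a,P,np.radians(a))
P=big(((H<8)|(H>172))&(S>150)&(zz>0.11),(190,130,265,185))
print(cv2.minAreaRect((P[:,:2]*1000).astype(np.float32)));show("flap",P,np.radians(15.5)); print(P[:,2].min(),P[:,2].max())
E
python3 m2.py
```

```text
mat corners [[ 0.546 -0.339  0.005]
 [ 0.444 -0.425 -0.003]
 [ 0.319 -0.274 -0.003]
 [ 0.418 -0.188  0.006]] c [ 0.432 -0.307  0.001]
mat yaw -49.996686988650474 0.19609935409417814
handle yaw nan
handle 187 x-len nan y-len nan centre [nan nan]
pan 1451 x-len nan y-len nan centre [nan nan]
pan 1451 x-len nan y-len nan centre [nan nan]
((689.0778198242188, 46.02167510986328), (165.42510986328125, 185.56246948242188), 16.113685607910156)
bintop 13 3177 x-len nan y-len nan centre [nan nan]
bintop 14 3177 x-len nan y-len nan centre [nan nan]
bintop 15 3177 x-len nan y-len nan centre [nan nan]
bintop 16 3177 x-len nan y-len nan centre [nan nan]
bintop 17 3177 x-len nan y-len nan centre [nan nan]
((586.6286010742188, 21.45159912109375), (105.57041931152344, 132.6905059814453), 15.165857315063477)
flap 1726 x-len nan y-len nan centre [nan nan]
nan nan
```

```bash
sed -i 's/;return W\[l==1+np.argmax(s\[1:,4\])\]/;Q=W[l==1+np.argmax(s[1:,4])];return Q[~np.isnan(Q[:,0])]/' m2.py; python3 m2.py
```

```text
mat corners [[ 0.546 -0.339  0.005]
 [ 0.444 -0.425 -0.003]
 [ 0.319 -0.274 -0.003]
 [ 0.418 -0.188  0.006]] c [ 0.432 -0.307  0.001]
mat yaw -49.996686988650474 0.19609935409417814
handle yaw -48.56953736583106
handle 186 x-len 0.093 y-len 0.024 centre [ 0.359 -0.233]
pan 1448 x-len 0.126 y-len 0.117 centre [ 0.426 -0.312]
pan 1448 x-len 0.126 y-len 0.117 centre [ 0.426 -0.312]
((688.8632202148438, 46.79719543457031), (165.43678283691406, 187.14524841308594), 16.104530334472656)
bintop 13 3169 x-len 0.103 y-len 0.171 centre [0.658 0.044]
bintop 14 3169 x-len 0.101 y-len 0.171 centre [0.658 0.044]
bintop 15 3169 x-len 0.1 y-len 0.171 centre [0.658 0.044]
bintop 16 3169 x-len 0.1 y-len 0.171 centre [0.658 0.044]
bintop 17 3169 x-len 0.1 y-len 0.171 centre [0.658 0.044]
((586.138916015625, 23.245590209960938), (105.56980895996094, 137.03700256347656), 15.168879508972168)
flap 1719 x-len 0.069 y-len 0.127 centre [0.57  0.019]
0.0004204911727845543 0.20570992012667627
```

```bash
cat >> h.py <<'E'
def tool(yaw_y,lean=0):
    """tool y at yaw_y deg, tool down; lean deg about tool y"""
    y=np.radians(yaw_y); Y=np.array([np.cos(y),np.sin(y),0]);Z=np.array([0,0,-1.]);X=np.cross(Y,Z)
    return R.from_matrix(np.c_[X,Y,Z])*R.from_euler('y',lean,degrees=True)
def rel(p,Rt):
    s=state();R0=q2R(s["tool_rot"]);d=R0.inv().apply(np.array(p)-s["tool_pos"])/0.025
    r=(R0.inv()*Rt).as_rotvec(degrees=True)/8
    print("shift",d.round(2).tolist(),"turn",r.round(2).tolist(),"min rows",max(np.linalg.norm(d)/2.5,np.linalg.norm(r)*8/10.7).round(1), "J",np.round(s["joint_pos"],2),"t",s["time"])
O=np.array([0.6156,0.0322]);BY=15.6
def binp(x,z,y=0):
    c,s=np.cos(np.radians(BY)),np.sin(np.radians(BY));return np.array([O[0]+x*c-y*s,O[1]+x*s+y*c,z])
E
python3 -c "
from h import *
rel([.462,-.072,.12],tool(17.8))"
```

```text
shift [15.44, -14.42, 4.44] turn [-0.01, -0.01, -10.29] min rows 8.6 J [-1.24  0.05  1.61 -0.    1.48 -0.12] t 0.1
```

Call:
jog_arm --targets '[[[1.9, -1.8, 0.2], [0, 0, -1.2], 55], [[3.8, -3.6, 0.5], [0, 0, -2.4], 55], [[5.7, -5.4, 0.8], [0, 0, -3.6], 55], [[7.6, -7.2, 1.2], [0, 0, -4.8], 55], [[9.5, -9, 1.8], [0, 0, -6], 55], [[11.4, -10.8, 2.4], [0, 0, -7.2], 55], [[13, -12.4, 3], [0, 0, -8.4], 55], [[13.5, -12.6, 3.4], [0, 0, -9], 55]]'

```text
time: 1.1
tool_pos: [0.4381, -0.1318, 0.1454]
tool_rot: [-0.0, 0.657, 0.754, 0.0]
contact_force: [-0.2, -1.5, 0.3]
gripper_width: 0.547
grasp_force: 0.0
```

```bash
python3 - <<'E'
from h import *
p,W=cloud("wrist");cv2.imwrite("pics/w1.png",p[:,:,::-1]);np.savez("w1.npz",p=p,W=W)
hsv=cv2.cvtColor(p,cv2.COLOR_RGB2HSV)
m=(W[:,:,2]>0.010)&(W[:,:,2]<0.035)&(np.hypot(W[:,:,0]-.462,W[:,:,1]+.072)<.055)
P=W[m];print(len(P))
for P in (P,P[P[:,2]>.02]):
    r=cv2.minAreaRect((P[:,:2]*1000).astype(np.float32));print(r,np.percentile(P[:,2],[5,50,95,99]))
rel([.462,-.072,.12],tool(17.8)); print(state()["tool_pos"])
E
```

```text
2619
((461.89434814453125, -67.32879638671875), (30.374141693115234, 100.74774169921875), 15.077191352844238) [0.01678398 0.02382768 0.02631772 0.02687244]
((461.7178955078125, -67.36587524414062), (24.87177848815918, 100.58171081542969), 16.69689178466797) [0.02070583 0.02437374 0.02640216 0.02693257]
shift [2.14, 1.27, 0.93] turn [-0.01, -0.03, -1.23] min rows 1.1 J [-0.45 -0.29  2.08  0.    1.36 -0.59] t 1.15
[ 0.43802056 -0.12954147  0.14316903]
```

View pics/w1.png

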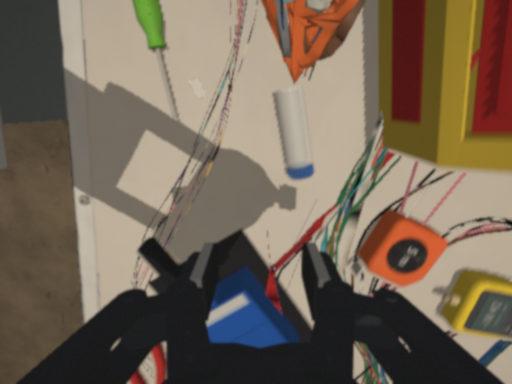

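Call:
jog_arm --targets '[[[1, 0.6, 1], [0, 0, -0.6], 55], [[2.05, 1.3, 2], [0, 0, -1.15], 55], [[2.05, 1.3, 3.3], [0, 0, -1.15], 55], [[2.05, 1.3, 3.3], [0, 0, -1.15], 55]]'

```text
time: 1.65
tool_pos: [0.4609, -0.0787, 0.0608]
tool_rot: [-0.003, 0.597, 0.802, -0.001]
contact_force: [-0.5, 0.5, 0.4]
gripper_width: 0.549
grasp_force: 0.0
```

```bash
python3 -c "
from h import *
rel([.463,-.074,.005],tool(17))"
```

```text
shift [0.15, 0.15, 2.23] turn [-0.04, -0.03, -0.04] min rows 0.9 J [-0.33 -0.15  2.11 -0.    1.19 -0.62] t 1.65
```

Call:
jog_arm --targets '[[[0.1, 0.1, 0.5], [0, 0, 0], 55], [[0.1, 0.1, 1.2], [0, 0, 0], 55], [[0.1, 0.1, 1.9], [0, 0, 0], 55], [[0.1, 0.1, 2.2], [0, 0, 0], 55], [[0.1, 0.1, 2.2], [0, 0, 0], 20], [[0.1, 0.1, 2.2], [0, 0, 0], 10], [[0.1, 0.1, 2.2], [0, 0, 0], 5], [[0.1, 0.1, 2.2], [0, 0, 0], 5]]'

```text
time: 2.65
tool_pos: [0.4655, -0.0765, 0.0092]
tool_rot: [0.0, 0.597, 0.802, 0.0]
contact_force: [0.1, 0.5, 0.2]
gripper_width: 0.277
grasp_force: 59.1
```

Call:
jog_arm --targets '[[[0, 0, -0.4], [0, 0, 0], 5], [[0, 0, -1.2], [0, 0, 0], 5], [[0, 0, -2.4], [0, 0, 0], 5], [[0, 0, -3.6], [0, 0, 0], 5], [[0, 0, -4], [0, 0, 0], 5], [[0, 0, -4], [0, 0, 0], 5]]'

```text
time: 3.4
tool_pos: [0.4657, -0.0766, 0.1095]
tool_rot: [0.001, 0.597, 0.802, 0.0]
contact_force: [0.2, -0.3, -1.1]
gripper_width: 0.278
grasp_force: 59.1
```

```bash
python3 - <<'E'
from h import *
s=state();print(s["tool_pos"],s["gripper_width"],s["grasp_force"])
p,W=cloud("wrist");cv2.imwrite("pics/w2.png",p[:,:,::-1]);np.savez("w2.npz",p=p,W=W)
so=np.array([.427,-.311]);u=np.array([.660,-.751])
t=so+u*.014;rel([*t,.12],tool(-48.7))
E
```

```text
[ 0.46568715 -0.0765684   0.10949627] 0.2777912803814221 59.134653210639954
shift [-9.07, -3.91, -0.47] turn [-0.0, -0.0, 8.17] min rows 6.1 J [-0.32 -0.22  2.08  0.    1.28 -0.61] t 3.45
```

View pics/w2.png

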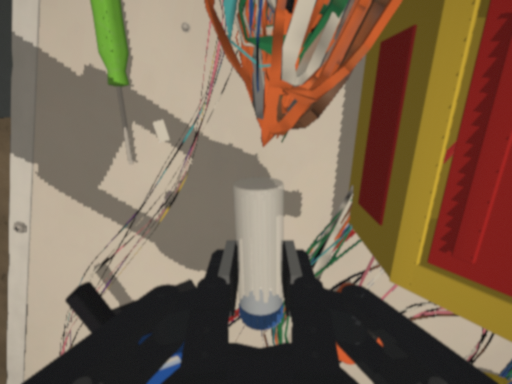

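The tube is held between the fingers, visible from (260,185) to its blue cap at (262,315). I'll check where along the tube the grip sits.

```bash
python3 - <<'E'
from h import *
z=np.load("w2.npz");W=z["W"];s=state()
L=q2R(s["tool_rot"]).inv().apply(W.reshape(-1,3)-s["tool_pos"]).reshape(W.shape)
m=(np.abs(L[:,:,1])<.014)&(L[:,:,2]>-.05)&(L[:,:,2]<.02)
P=L[m];print(len(P),np.percentile(P[:,0],[0,1,50,99,100]).round(4))
c=L[180:320,258:262].mean(1);print(c[::15].round(4))
E
```

```text
7983 [-0.0404 -0.0381  0.009   0.0433  0.0437]
[[ 0.043   0.001   0.0006]
 [ 0.0408  0.001  -0.0182]
 [ 0.0334  0.001  -0.0186]
 [ 0.0255  0.001  -0.0184]
 [ 0.0172  0.001  -0.018 ]
 [ 0.0088  0.001  -0.0181]
 [ 0.0006  0.0011 -0.019 ]
 [-0.0088  0.0011 -0.0185]
 [-0.0184  0.0011 -0.0183]
 [-0.028   0.0011 -0.0186]]
```

Call:
jog_arm --targets '[[[-0.8, -0.3, -0.5], [0, 0, 0.8], 5], [[-2, -0.9, -0.8], [0, 0, 2], 5], [[-3.4, -1.5, -1], [0, 0, 3.2], 5], [[-4.8, -2.1, -1.2], [0, 0, 4.4], 5], [[-6.2, -2.7, -1.4], [0, 0, 5.6], 5], [[-7.6, -3.3, -1.6], [0, 0, 6.8], 5], [[-8.6, -3.7, -1.6], [0, 0, 7.7], 5], [[-9.1, -3.9, -1.6], [0, 0, 8.15], 5]]'

```text
time: 4.45
tool_pos: [0.4361, -0.3231, 0.1466]
tool_rot: [-0.002, 0.936, 0.352, -0.001]
contact_force: [-0.6, -0.6, -1.0]
gripper_width: 0.28
grasp_force: 59.4
```

Call:
jog_arm --targets '[[[0, 0, 0], [0, 0, 0], 5], [[0, 0, 0], [0, 0, 0], 5]]'

```text
time: 4.7
tool_pos: [0.4368, -0.3214, 0.1475]
tool_rot: [-0.001, 0.935, 0.355, -0.0]
contact_force: [0.9, -0.2, -0.5]
gripper_width: 0.275
grasp_force: 59.4
```

```bash
python3 - <<'E'
from h import *
s=state();print(s["tool_pos"])
p,W=cloud("wrist");np.savez("w3.npz",p=p,W=W);cv2.imwrite("pics/w3.png",p[:,:,::-1])
E
```

```text
[ 0.43675042 -0.32139865  0.14748919]
```

View pics/w3.png

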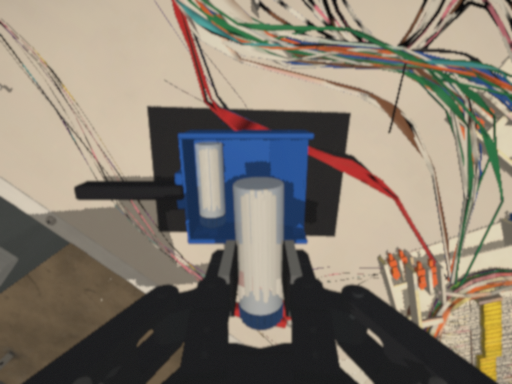

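The wrist view shows the pan (180–312, 132–243), handle (75–180, 190), tube_a (210,180) and the held tube (260,245). Now I'll measure the scoop precisely.

```bash
python3 - <<'E'
from h import *
z=np.load("w3.npz");p,W=z["p"],z["W"];hsv=cv2.cvtColor(p,cv2.COLOR_RGB2HSV).astype(int)
so=np.array([.427,-.311]);Z=W[:,:,2]
blue=(abs(hsv[:,:,0]-112)<14)&(hsv[:,:,1]>120)
rows,cols=np.mgrid[:384,:512]
def fr(P,yaw=-48.7):
    y=np.radians(yaw);d=P[:,:2]-so;return d@np.array([[np.cos(y),-np.sin(y)],[np.sin(y),np.cos(y)]])
q=lambda a:np.percentile(a,[1,50,99]).round(4)
Y=W[:,:,:2]
m=blue&(Z>.042)&(Z<.06)&(rows<150);P=fr(W[m]);print("left wall x",q(P[:,0]),"y",q(P[:,1]),"slope deg",np.degrees(np.polyfit(P[:,0],P[:,1],1)[0]))
m=blue&(Z>.042)&(Z<.06)&(rows>225);P=fr(W[m]);print("right wall x",q(P[:,0]),"y",q(P[:,1]),q(W[m][:,2]))
m=(hsv[:,:,2]<60)&(Z>.045)&(Z<.065)&(cols<180)&(rows>170)&(rows<210);P=fr(W[m]);print("handle x",q(P[:,0]),"y",q(P[:,1]),"slope",np.degrees(np.polyfit(P[:,0],P[:,1],1)[0]),q(W[m][:,2]))
m=(hsv[:,:,1]<60)&(hsv[:,:,2]>110)&(Z>.015)&(Z<.045)&(cols>190)&(cols<228)&(rows>135)&(rows<220);P=fr(W[m]);print("tube_a x",q(P[:,0]),"y",q(P[:,1]),q(W[m][:,2]))
m=blue&(Z<.02);print("floor",q(W[m][:,2]),q(fr(W[m])[:,0]))
print("tool",fr(state()["tool_pos"][None]))
E
```

```text
left wall x [-0.0547 -0.0017  0.0579] y [0.0462 0.0562 0.0588] slope deg 1.511262930579732
right wall x [-0.0539 -0.0337  0.0578] y [-0.0428 -0.0408 -0.027 ] [0.0421 0.0487 0.0511]
handle x [-0.1465 -0.1005 -0.0576] y [0.0007 0.0087 0.0136] slope -0.28998539147161173 [0.046  0.0535 0.0552]
tube_a x [-0.0463 -0.0329 -0.0222] y [-0.0243  0.0135  0.0465] [0.0173 0.0301 0.0329]
floor [0.0025 0.0088 0.0198] [-0.0616  0.0218  0.2316]
tool [[0.01436731 0.0006015 ]]
```

Call:
jog_arm --targets '[[[0.2, 0.1, 1.2], [0, 0, 0], 5], [[0.2, 0.1, 2.6], [0, 0, 0], 5], [[0.2, 0.1, 3.6], [0, 0, 0], 5], [[0.2, 0.1, 4.1], [0, 0, 0], 5], [[0.2, 0.1, 4.1], [0, 0, 0], 5]]'

```text
time: 5.38
tool_pos: [0.4423, -0.3201, 0.0456]
tool_rot: [-0.001, 0.935, 0.355, -0.0]
contact_force: [0.7, -0.5, -0.9]
gripper_width: 0.274
grasp_force: 59.4
```

```bash
sed -i 's/^O=/SO=np.array([.4323,-.3064]);SY=-48.6\ndef scp(x,y,z):\n    c,s=np.cos(np.radians(SY)),np.sin(np.radians(SY));return np.array([SO[0]+x*c-y*s,SO[1]+x*s+y*c,z])\nO=/' h.py; python3 -c "
from h import *
s=state();print(s['tool_pos'],s['contact_force']);rel(scp(.017,-.001,.02),tool(SY))"
```

```text
[ 0.44226565 -0.32012015  0.04558368] [ 0.67102922 -0.53480521 -0.86362402]
shift [0.02, 0.01, 1.02] turn [-0.01, 0.0, 0.02] min rows 0.4 J [-0.76  0.06  1.94  0.    1.15  0.08] t 5.375
```

Call:
jog_arm --targets '[[[0, 0, 0.4], [0, 0, 0], 5], [[0, 0, 0.8], [0, 0, 0], 5], [[0, 0, 1.0], [0, 0, 0], 5], [[0, 0, 1.0], [0, 0, 0], 5], [[0, 0, 1.0], [0, 0, 0], 5]]'

```text
time: 6.0
tool_pos: [0.4427, -0.3211, 0.0215]
tool_rot: [0.0, 0.935, 0.354, 0.0]
contact_force: [0.1, -0.1, 0.6]
gripper_width: 0.277
grasp_force: 59.4
```

Call:
jog_arm --targets '[[[0, 0, 0.1], [0, 0, 0], 28], [[0, 0, 0.1], [0, 0, 0], 32], [[0, 0, 0.1], [0, 0, 0], 40], [[0, 0, 0.1], [0, 0, 0], 40], [[0, 0, -1], [0, 0, 0], 40], [[0, 0, -2.5], [0, 0, 0], 40], [[0, 0, -4], [0, 0, 0], 40], [[0, 0, -4], [0, 0, 0], 40]]'

```text
time: 7.0
tool_pos: [0.4447, -0.3228, 0.1257]
tool_rot: [0.004, 0.935, 0.354, 0.002]
contact_force: [-0.5, -0.3, -0.8]
gripper_width: 0.401
grasp_force: 0.0
```

```bash
python3 - <<'E'
from h import *
p,W=cloud("wrist");np.savez("w4.npz",p=p,W=W);cv2.imwrite("pics/w4.png",p[:,:,::-1])
lean=-25
for l in(-25,25):
  T=tool(SY-90,l);g=scp(-.105,0,.043);z=T.apply([0,0,1]);print(l,z.round(2))
rel(scp(-.105,0,.15),tool(SY-90))
E
```

```text
-25 [-0.28  0.32 -0.91]
25 [ 0.28 -0.32 -0.91]
shift [0.08, -4.95, -1.09] turn [0.02, -0.02, 11.26] min rows 8.4 J [-0.76 -0.04  1.89  0.    1.29  0.08] t 7.05
```

View pics/w4.png

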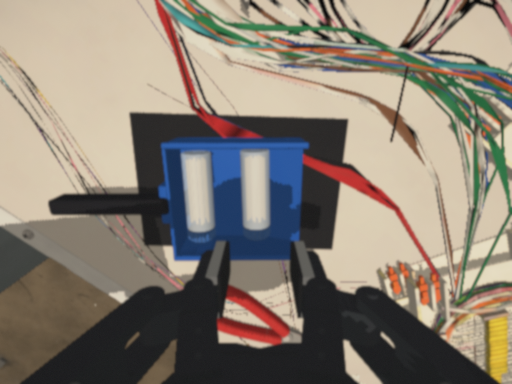

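Both tubes lie in the scoop, tube_a at (200,195) and tube_b at (256,190). Next I'll go to the handle with the tool leaning back 25°.

```bash
python3 -c "
from h import *
rel(scp(-.139,0,.117),tool(SY-90,25))"
```

```text
shift [0.08, -6.32, 0.22] turn [-2.43, 2.43, 11.07] min rows 8.7 J [-0.76 -0.04  1.89  0.    1.29  0.08] t 7.05
```

Call:
jog_arm --targets '[[[0, -0.9, -0.4], [-0.3, 0.3, 1.2], 60], [[0, -1.8, -0.4], [-0.55, 0.55, 2.4], 60], [[0, -2.7, -0.4], [-0.8, 0.8, 3.6], 60], [[0, -3.5, -0.4], [-1.1, 1.1, 4.8], 60], [[0, -4.3, -0.2], [-1.3, 1.3, 6], 60], [[0, -5.1, 0], [-1.6, 1.6, 7.2], 60], [[0, -5.9, 0], [-1.85, 1.85, 8.4], 60], [[0.1, -6.3, 0], [-2.1, 2.1, 9.4], 60]]'

```text
time: 8.05
tool_pos: [0.3388, -0.2002, 0.1188]
tool_rot: [0.078, 0.936, -0.295, 0.174]
contact_force: [0.1, -0.4, 0.1]
gripper_width: 0.601
grasp_force: 0.0
```

```bash
python3 -c "
from h import *
rel(scp(-.139,0,.117),tool(SY-90,25))"
```

```text
shift [0.06, 0.02, 0.11] turn [-0.36, 0.36, 1.62] min rows 1.3 J [-0.72 -0.84  2.49 -0.    1.11  1.46] t 8.05
```

Call:
jog_arm --targets '[[[0, 0, 0], [-0.2, 0.2, 0.8], 60], [[0, 0, 0.1], [-0.36, 0.36, 1.62], 60], [[0, 0, 0.1], [-0.36, 0.36, 1.62], 60]]'

```text
time: 8.43
tool_pos: [0.3401, -0.2008, 0.1168]
tool_rot: [0.089, 0.892, -0.398, 0.197]
contact_force: [-0.0, 0.6, 0.1]
gripper_width: 0.599
grasp_force: 0.0
```

```bash
python3 -c "
from h import *
rel(scp(-.139,0,.117),tool(SY-90,25))
rel(scp(-.097,0,.026),tool(SY-90,25))"
```

```text
shift [0.05, 0.03, 0.01] turn [-0.01, 0.01, 0.06] min rows 0.0 J [-0.67 -0.87  2.52 -0.08  1.06  1.76] t 8.425
shift [0.04, 0.04, 4.02] turn [-0.01, 0.01, 0.06] min rows 1.6 J [-0.67 -0.87  2.52 -0.08  1.06  1.76] t 8.425
```

Call:
jog_arm --targets '[[[0, 0, 1], [0, 0, 0], 60], [[0, 0, 2.2], [0, 0, 0], 60], [[0, 0, 3.3], [0, 0, 0], 60], [[0, 0, 3.8], [0, 0, 0], 60], [[0, 0, 4], [0, 0, 0], 60], [[0, 0, 4], [0, 0, 0], 60]]'

```text
time: 9.18
tool_pos: [0.3687, -0.2335, 0.028]
tool_rot: [0.089, 0.891, -0.399, 0.198]
contact_force: [1.2, 0.0, 0.2]
gripper_width: 0.6
grasp_force: 0.0
```

```bash
python3 -c "
from h import *
s=state();print(s['tool_pos'],s['contact_force'])
rel(scp(-.097,0,.026),tool(SY-90,25))"
```

```text
[ 0.36873015 -0.2335493   0.02801418] [1.15189822 0.04195556 0.19930665]
shift [-0.05, 0.02, 0.07] turn [-0.01, -0.0, 0.05] min rows 0.0 J [-0.69 -0.5   2.48 -0.09  0.73  1.77] t 9.175
```

Close on the handle.

Call:
jog_arm --targets '[[[0, 0, 0.1], [0, 0, 0], 40], [[0, 0, 0.1], [0, 0, 0], 25], [[0, 0, 0.1], [0, 0, 0], 15], [[0, 0, 0.1], [0, 0, 0], 5], [[0, 0, 0.1], [0, 0, 0], 0], [[0, 0, 0.1], [0, 0, 0], 0]]'

```text
time: 9.93
tool_pos: [0.37, -0.2346, 0.0268]
tool_rot: [0.089, 0.891, -0.399, 0.199]
contact_force: [-3.6, 2.7, 6.8]
gripper_width: 0.154
grasp_force: 58.8
```

```bash
python3 -c "
from h import *
s=state();T=q2R(s['tool_rot']);print(s['tool_pos'],T.as_matrix().round(3))
p=s['tool_pos'].copy();p[2]+=.16
rel(p,T)"
```

```text
[ 0.3700205  -0.23459295  0.02677199] [[ 0.603 -0.746  0.283]
 [-0.675 -0.666 -0.318]
 [ 0.425  0.001 -0.905]]
shift [2.72, 0.0, -5.79] turn [0.0, 0.0, 0.0] min rows 2.6 J [-0.69 -0.5   2.48 -0.1   0.72  1.78] t 9.925
```

Call:
jog_arm --targets '[[[0.1, 0, -0.2], [0, 0, 0], 0], [[0.35, 0, -0.7], [0, 0, 0], 0], [[0.7, 0, -1.5], [0, 0, 0], 0], [[1.1, 0, -2.3], [0, 0, 0], 0], [[1.4, 0, -3.0], [0, 0, 0], 0], [[1.6, 0, -3.5], [0, 0, 0], 0], [[1.7, 0, -3.6], [0, 0, 0], 0], [[1.7, 0, -3.6], [0, 0, 0], 0]]'

```text
time: 10.92
tool_pos: [0.3697, -0.2343, 0.125]
tool_rot: [0.089, 0.891, -0.399, 0.198]
contact_force: [0.1, -0.2, -1.7]
gripper_width: 0.154
grasp_force: 58.6
```

```bash
cat > look.py <<'E'
from h import *
import sys
s=state();print(s["tool_pos"],"J",s["joint_pos"].round(2),"grip",s["gripper_width"])
p,W=cloud(sys.argv[1]);np.savez("l.npz",p=p,W=W);cv2.imwrite("pics/%s.png"%sys.argv[2],p[:,:,::-1])
T=q2R(s["tool_rot"]);L=T.inv().apply(W.reshape(-1,3)-s["tool_pos"])
L=(R.from_euler('y',25,degrees=True).apply(L)*[1,-1,-1]).reshape(W.shape) # nominal scoop axes (x fwd,y left,z up), origin TCP
L+=np.array([-.097,0,.0228])
hsv=cv2.cvtColor(p,cv2.COLOR_RGB2HSV).astype(int)
near=(L[:,:,0]>-.06)&(L[:,:,0]<.08)&(abs(L[:,:,1])<.07)&(L[:,:,2]>-.03)&(L[:,:,2]<.09)
b=near&(abs(hsv[:,:,0]-112)<14)&(hsv[:,:,1]>120)
for n,m in(("wallL",b&(L[:,:,1]>.046)),("wallR",b&(L[:,:,1]<-.046)),("floor",b&(abs(L[:,:,1])<.04)&(L[:,:,0]<.02)&(L[:,:,0]>-.05))):
    P=L[m]
    if len(P)<20: print(n,len(P));continue
    # upper envelope in x bins
    k=[(x,np.percentile(P[abs(P[:,0]-x)<.006][:,2],[50,95]).round(4)) for x in(-.04,-.02,0,.02,.04,.055) if (abs(P[:,0]-x)<.006).sum()>4]
    print(n,len(P),[(a,*map(float,v)) for a,v in k])
w=near&(hsv[:,:,1]<70)&(hsv[:,:,2]>100);P=L[w];print("white",len(P))
if len(P): print(np.histogram(P[:,0],np.arange(-.06,.09,.01)), np.percentile(P[:,2],[5,50,95]).round(3))
E
python3 look.py wrist w5
```

```text
[ 0.36968375 -0.23433031  0.1249825 ] J [-0.69 -0.69  2.41 -0.08  0.98  1.75] grip 0.15353644541695113
wallL 4732 [(-0.04, 0.0307, 0.0457), (-0.02, 0.0305, 0.0455), (0, 0.0304, 0.0454), (0.02, 0.0329, 0.0454), (0.04, 0.0311, 0.0449), (0.055, 0.0181, 0.0347)]
wallR 4552 [(-0.04, 0.0356, 0.0457), (-0.02, 0.0327, 0.0455), (0, 0.0304, 0.0454), (0.02, 0.0323, 0.0453), (0.04, 0.0302, 0.045), (0.055, 0.0177, 0.0344)]
floor 5133 [(-0.04, 0.0257, 0.0272), (-0.02, 0.001, 0.0022), (0, 0.001, 0.0151), (0.02, 0.026, 0.0272)]
white 9924
(array([ 110, 2204, 1936,  536,   29,   20, 2579, 1888,  543,   39,    2,
         38,    0,    0]), array([-6.00000000e-02, -5.00000000e-02, -4.00000000e-02, -3.00000000e-02,
       -2.00000000e-02, -1.00000000e-02,  1.38777878e-17,  1.00000000e-02,
        2.00000000e-02,  3.00000000e-02,  4.00000000e-02,  5.00000000e-02,
        6.00000000e-02,  7.00000000e-02,  8.00000000e-02])) [0.016 0.025 0.028]
```

View pics/w5.png

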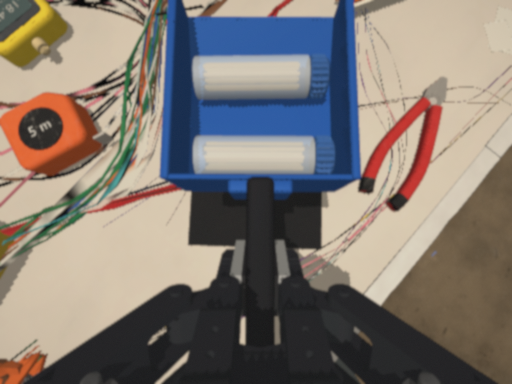

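Level grip, no slip, and both tubes are inside. Now the carry to the bin.

```bash
python3 -c "
from h import *
rel(binp(-.237,.16),tool(BY-90,25))"
```

```text
shift [-4.45, -5.93, -3.65] turn [3.38, 0.01, -7.23] min rows 6.0 J [-0.69 -0.69  2.41 -0.08  0.98  1.75] t 10.975
```

Call:
jog_arm --targets '[[[-0.09, -0.12, -0.3], [0.07, 0, -0.15], 0], [[-0.27, -0.36, -0.6], [0.2, 0, -0.43], 0], [[-0.53, -0.71, -0.9], [0.41, 0, -0.87], 0], [[-0.85, -1.13, -1.2], [0.64, 0, -1.37], 0], [[-1.2, -1.6, -1.5], [0.91, 0, -1.95], 0], [[-1.56, -2.1, -1.8], [1.18, 0, -2.53], 0], [[-1.9, -2.55, -2.1], [1.45, 0, -3.1], 0], [[-2.2, -2.95, -2.3], [1.7, 0, -3.63], 0]]'

```text
time: 11.98
tool_pos: [0.3754, -0.1294, 0.1544]
tool_rot: [0.031, 0.967, -0.135, 0.215]
contact_force: [-0.1, -1.3, -2.1]
gripper_width: 0.153
grasp_force: 58.4
```

```bash
python3 -c "
from h import *
rel(binp(-.237,.16),tool(BY-90,25))"
```

```text
shift [-0.46, -3.89, -0.47] turn [1.68, -0.01, -3.57] min rows 2.9 J [-0.62 -0.93  2.49  0.15  1.18  1.2 ] t 11.975
```

Call:
jog_arm --targets '[[[-0.07, -0.5, 0], [0.22, 0, -0.46], 0], [[-0.14, -1.0, 0], [0.43, 0, -0.92], 0], [[-0.23, -1.55, 0], [0.66, 0, -1.4], 0], [[-0.34, -2.1, 0], [0.9, 0, -1.9], 0], [[-0.46, -2.65, 0], [1.15, 0, -2.45], 0], [[-0.56, -3.2, 0.05], [1.38, 0, -2.95], 0], [[-0.65, -3.6, 0.05], [1.56, 0, -3.33], 0], [[-0.7, -3.8, 0.05], [1.65, 0, -3.52], 0]]'

```text
time: 12.98
tool_pos: [0.3872, -0.0343, 0.1454]
tool_rot: [-0.028, 0.968, 0.128, 0.215]
contact_force: [-0.3, -0.4, -2.3]
gripper_width: 0.153
grasp_force: 58.5
```

Call:
jog_arm --targets '[[[0, 0, 0], [0, 0, 0], 0], [[0, 0, 0], [0, 0, 0], 0]]'

```text
time: 13.22
tool_pos: [0.3874, -0.0348, 0.1458]
tool_rot: [-0.028, 0.968, 0.127, 0.215]
contact_force: [0.3, -0.7, -3.3]
gripper_width: 0.151
grasp_force: 58.5
```

```bash
python3 look.py wrist w6; python3 - <<'E'
from h import *
rel(binp(-.237,.143),tool(BY-90,25)); rel(binp(-.127,.143),tool(BY-90,25))
z=np.load("l.npz");p,W=z["p"],z["W"];hsv=cv2.cvtColor(p,cv2.COLOR_RGB2HSV).astype(int)
c,s=np.cos(np.radians(BY)),np.sin(np.radians(BY));d=W[:,:,:2]-O
B=np.dstack([d[:,:,0]*c+d[:,:,1]*s,-d[:,:,0]*s+d[:,:,1]*c,W[:,:,2]])
m=(abs(hsv[:,:,0]-27)<7)&(hsv[:,:,1]>130)&(B[:,:,2]>.215)&(B[:,:,2]<.23)&(abs(B[:,:,1])<.12);print("top",m.sum(),np.percentile(B[m],[1,50,99],axis=0).round(4))
m=((hsv[:,:,0]<8)|(hsv[:,:,0]>172))&(hsv[:,:,1]>130)&(B[:,:,2]>.1)&(B[:,:,2]<.22)&(abs(B[:,:,1])<.1);print("flap",m.sum(),np.percentile(B[m],[1,50,99],axis=0).round(4))
E
```

```text
[ 0.38737678 -0.03481457  0.14582322] J [-0.5  -0.92  2.49  0.31  1.26  0.76] grip 0.15111757398963588
wallL 4737 [(-0.04, 0.0313, 0.0457), (-0.02, 0.0306, 0.0456), (0, 0.031, 0.0453), (0.02, 0.0319, 0.0451), (0.04, 0.0302, 0.0449), (0.055, 0.0193, 0.0347)]
wallR 4618 [(-0.04, 0.0342, 0.0457), (-0.02, 0.0341, 0.0455), (0, 0.0304, 0.0453), (0.02, 0.0321, 0.0452), (0.04, 0.0303, 0.0449), (0.055, 0.0173, 0.0336)]
floor 4901 [(-0.04, 0.0211, 0.0266), (-0.02, 0.0014, 0.0225), (0, 0.0009, 0.0082), (0.02, 0.0257, 0.0268)]
white 9992
(array([ 108, 1818, 2105, 1067,   16,   11, 2047, 2020,  736,   51,    4,
          0,    2,    7]), array([-6.00000000e-02, -5.00000000e-02, -4.00000000e-02, -3.00000000e-02,
       -2.00000000e-02, -1.00000000e-02,  1.38777878e-17,  1.00000000e-02,
        2.00000000e-02,  3.00000000e-02,  4.00000000e-02,  5.00000000e-02,
        6.00000000e-02,  7.00000000e-02,  8.00000000e-02])) [0.017 0.025 0.028]
shift [-0.02, -0.13, 0.12] turn [0.04, -0.01, -0.08] min rows 0.1 J [-0.5  -0.92  2.49  0.31  1.26  0.76] t 13.275
shift [3.97, -0.18, 1.98] turn [0.04, -0.01, -0.08] min rows 1.8 J [-0.5  -0.92  2.49  0.31  1.26  0.76] t 13.275Traceback (most recent call last):
  File "<stdin>", line 6, in <module>
    return _quantile_unchecked(
        a, q, axis, out, overwrite_input, method, keepdims, weights)
    return _ureduce(a,
                    func=_quantile_ureduce_func,
    ...<5 lines>...
                    overwrite_input=overwrite_input,
                    method=method)
    r = func(a, **kwargs)
    result = _quantile(arr,
                       quantiles=q,
    ...<2 lines>...
                       out=out,
                       weights=wgt)
    slices_having_nans = np.isnan(arr[-1, ...])
                                  ~~~^^^^^^^^^
IndexError: index -1 is out of bounds for axis 0 with size 0
```

View pics/w6.png

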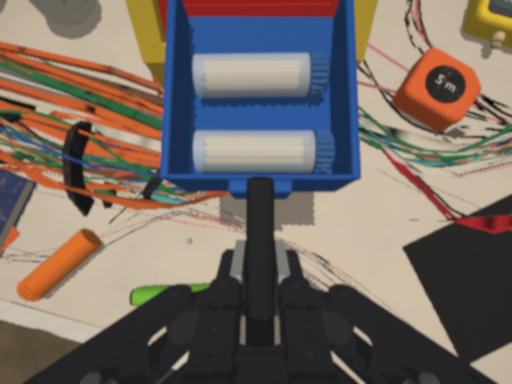

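Scoop level in front of the port (red at the top, yellow bin edges at columns 127 and 375). I'll check the bin's lateral offset.

```bash
python3 - <<'E'
from h import *
z=np.load("l.npz");p,W=z["p"],z["W"];hsv=cv2.cvtColor(p,cv2.COLOR_RGB2HSV).astype(int)
c,s=np.cos(np.radians(BY)),np.sin(np.radians(BY));d=W[:,:,:2]-O
B=np.dstack([d[:,:,0]*c+d[:,:,1]*s,-d[:,:,0]*s+d[:,:,1]*c,W[:,:,2]])
cols=np.mgrid[:384,:512][1]
y=(abs(hsv[:,:,0]-27)<8)&(hsv[:,:,1]>120)&(B[:,:,2]>.05)&(B[:,:,2]<.2)
for n,m in(("L",y&(cols<165)),("R",y&(cols>355)&(cols<400))):
    P=B[m];print(n,len(P),np.nanpercentile(P,[1,10,50,90,99],axis=0).round(4).tolist())
r=((hsv[:,:,0]<8)|(hsv[:,:,0]>172))&(hsv[:,:,1]>130)&(cols>180)&(cols<340)&(np.mgrid[:384,:512][0]<20);P=B[r];print("flap",len(P),np.nanpercentile(P,[1,50,99],axis=0).round(4), "slope resid x",np.nanmedian(P[:,0]-(-.095+(P[:,2]-.1)*95/120)))
E
```

```text
L 1947 [[-0.1083, 0.0688, 0.0535], [-0.0904, 0.0706, 0.087], [-0.0783, 0.079, 0.1157], [-0.0669, 0.0853, 0.1303], [-0.0319, 0.1417, 0.1335]]
R 846 [[-0.0911, -0.0861, 0.1012], [-0.0865, -0.085, 0.1079], [-0.0751, -0.081, 0.1222], [-0.0682, -0.0754, 0.131], [-0.0667, -0.0726, 0.1327]]
flap 2365 [[-0.0744 -0.0577  0.1272]
 [-0.071  -0.0067  0.1314]
 [-0.0656  0.0457  0.1335]] slope resid x -0.000736959426916664
```

Call:
jog_arm --targets '[[[0.2, -0.1, 0.13], [0.04, 0, -0.08], 0], [[0.6, -0.13, 0.33], [0.04, 0, -0.08], 0], [[1.15, -0.15, 0.6], [0.04, 0, -0.08], 0], [[1.75, -0.15, 0.9], [0.04, 0, -0.08], 0], [[2.35, -0.16, 1.2], [0.04, 0, -0.08], 0], [[2.95, -0.17, 1.5], [0.04, 0, -0.08], 0], [[3.45, -0.18, 1.72], [0.04, 0, -0.08], 0], [[3.8, -0.18, 1.9], [0.04, 0, -0.08], 0]]'

```text
time: 14.28
tool_pos: [0.4893, -0.0025, 0.1425]
tool_rot: [-0.03, 0.967, 0.133, 0.214]
contact_force: [-1.8, -0.4, -3.1]
gripper_width: 0.152
grasp_force: 58.6
```

Call:
jog_arm --targets '[[[0.2, 0, 0.1], [0, 0, 0], 0], [[0.2, 0, 0.1], [0, 0, 0], 0]]'

```text
time: 14.52
tool_pos: [0.494, -0.0012, 0.1423]
tool_rot: [-0.03, 0.967, 0.133, 0.214]
contact_force: [-0.8, -0.9, -3.8]
gripper_width: 0.154
grasp_force: 58.5
```

```bash
python3 look.py wrist w7; python3 - <<'E'
from h import *
rel(binp(-.125,.143),tool(BY-90,25))
# tip: lip path (bin x, height), pitch -> TCP; lip rel TCP in scoop frame = (.157-.002, -.0088)
T0=q2R(state()["tool_rot"])
for pitch,x,h in((10,.03,.125),(20,.03,.113),(30,.03,.10),(40,.03,.088),(47,.03,.08)):
    a=np.radians(pitch);l=np.array([.155*np.cos(a)-.0088*np.sin(a),-.155*np.sin(a)-.0088*np.cos(a)])
    print(pitch,end=" ");rel(binp(x-l[0],h-l[1]),tool(BY-90,25-pitch))
E
```

```text
[ 0.49401922 -0.00124648  0.1423431 ] J [-0.28 -0.5   2.27  0.27  1.01  0.91] grip 0.15373655320239593
wallL 4733 [(-0.04, 0.0316, 0.0455), (-0.02, 0.0316, 0.0453), (0, 0.0305, 0.045), (0.02, 0.0321, 0.0448), (0.04, 0.0301, 0.0445), (0.055, 0.0192, 0.0345)]
wallR 4667 [(-0.04, 0.0327, 0.0455), (-0.02, 0.0357, 0.0453), (0, 0.0302, 0.0452), (0.02, 0.0313, 0.0449), (0.04, 0.0299, 0.0447), (0.055, 0.0185, 0.0338)]
floor 4730 [(-0.04, 0.0014, 0.0251), (-0.02, 0.0231, 0.0251), (0, 0.0007, 0.0139), (0.02, 0.0256, 0.0267)]
white 10016
(array([   6, 1257, 2215, 1481,   18,    1, 2399, 1898,  605,  136,    0,
          0,    0,    0]), array([-6.00000000e-02, -5.00000000e-02, -4.00000000e-02, -3.00000000e-02,
       -2.00000000e-02, -1.00000000e-02,  1.38777878e-17,  1.00000000e-02,
        2.00000000e-02,  3.00000000e-02,  4.00000000e-02,  5.00000000e-02,
        6.00000000e-02,  7.00000000e-02,  8.00000000e-02])) [0.015 0.025 0.027]
shift [0.06, 0.02, -0.0] turn [-0.0, -0.0, 0.0] min rows 0.0 J [-0.28 -0.5   2.27  0.27  1.01  0.91] t 14.575
10 shift [0.5, 0.02, -0.57] turn [-0.0, -1.25, 0.0] min rows 0.9 J [-0.28 -0.5   2.27  0.27  1.01  0.91] t 14.575
20 shift [1.04, 0.02, -0.93] turn [-0.0, -2.5, 0.0] min rows 1.9 J [-0.28 -0.5   2.27  0.27  1.01  0.91] t 14.575
30 shift [1.68, 0.02, -1.1] turn [-0.0, -3.75, 0.0] min rows 2.8 J [-0.28 -0.5   2.27  0.27  1.01  0.91] t 14.575
40 shift [2.45, 0.02, -1.16] turn [-0.0, -5.0, 0.01] min rows 3.7 J [-0.28 -0.5   2.27  0.27  1.01  0.91] t 14.575
47 shift [3.03, 0.02, -1.1] turn [-0.0, -5.88, 0.01] min rows 4.4 J [-0.28 -0.5   2.27  0.27  1.01  0.91] t 14.575
```

Call:
jog_arm --targets '[[[0.24, 0, -0.3], [0, -0.6, 0], 0], [[0.5, 0, -0.57], [0, -1.25, 0], 0], [[0.76, 0, -0.76], [0, -1.9, 0], 0], [[1.04, 0, -0.93], [0, -2.5, 0], 0], [[1.35, 0, -1.03], [0, -3.1, 0], 0], [[1.68, 0, -1.1], [0, -3.75, 0], 0], [[2.05, 0, -1.14], [0, -4.4, 0], 0], [[2.45, 0, -1.16], [0, -5, 0], 0]]'

```text
time: 15.58
tool_pos: [0.5368, 0.0103, 0.1959]
tool_rot: [0.018, 0.982, 0.135, -0.129]
contact_force: [-1.2, 0.1, -2.3]
gripper_width: 0.15
grasp_force: 58.8
```

```bash
python3 - <<'E'
from h import *
s=state();print(s["contact_force"],s["gripper_width"])
a=np.radians(47);l=np.array([.155*np.cos(a)-.0088*np.sin(a),-.155*np.sin(a)-.0088*np.cos(a)])
rel(binp(.03-l[0],.08-l[1]),tool(BY-90,25-47))
E
```

```text
[-1.15750409  0.07630325 -2.33952196] 0.1497181020826358
shift [0.45, 0.01, -0.26] turn [0.0, -0.89, -0.0] min rows 0.7 J [-0.07  0.04  1.7  -0.09  1.64  1.23] t 15.575
```

Call:
jog_arm --targets '[[[0.2, 0, -0.13], [0, -0.45, 0], 0], [[0.45, 0, -0.26], [0, -0.9, 0], 0], [[0.45, 0, -0.26], [0, -0.9, 0], 0], [[0.45, 0, -0.26], [0, -0.9, 0], 0], [[0.45, 0, -0.26], [0, -0.9, 0], 0], [[0.45, 0, -0.26], [0, -0.9, 0], 0]]'

```text
time: 16.32
tool_pos: [0.5476, 0.0135, 0.1987]
tool_rot: [0.026, 0.972, 0.133, -0.19]
contact_force: [-0.1, 0.6, -1.7]
gripper_width: 0.155
grasp_force: 58.6
```

```bash
python3 look.py wrist w8;python3 -c "
from h import *
print(state()['contact_force'])"
```

```text
[0.54762844 0.01350917 0.19871251] J [-0.05  0.15  1.6  -0.12  1.76  1.25] grip 0.15453910002747445
wallL 11
wallR 24 []
floor 0
white 194
(array([194,   0,   0,   0,   0,   0,   0,   0,   0,   0,   0,   0,   0,
         0]), array([-6.00000000e-02, -5.00000000e-02, -4.00000000e-02, -3.00000000e-02,
       -2.00000000e-02, -1.00000000e-02,  1.38777878e-17,  1.00000000e-02,
        2.00000000e-02,  3.00000000e-02,  4.00000000e-02,  5.00000000e-02,
        6.00000000e-02,  7.00000000e-02,  8.00000000e-02])) [0.001 0.008 0.037]
[-0.32139474  0.01422888 -2.54592954]
```

View pics/w8.png

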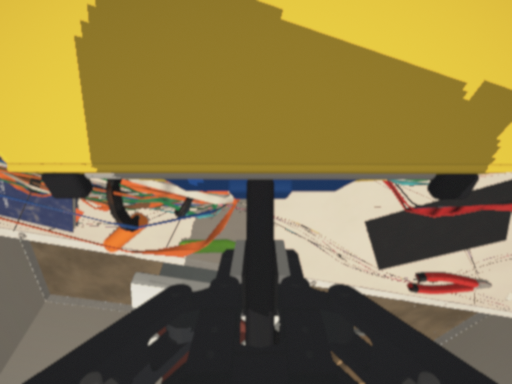

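The bin top hides the pan, and that was my last allowed picture, so from here I check by numbers only. I'll hold a little steeper, then level out inside the port and count white pixels in the pan.

Call:
jog_arm --targets '[[[0, 0, 0], [0, -0.4, 0], 0], [[0, 0, 0], [0, -0.4, 0], 0], [[0, 0, 0], [0, -0.4, 0], 0], [[0, 0, 0], [0, 0, 0], 0], [[0, 0, 0], [0, -0.4, 0], 0], [[0, 0, 0], [0, 0, 0], 0]]'

```text
time: 17.12
tool_pos: [0.548, 0.0138, 0.1975]
tool_rot: [0.026, 0.972, 0.134, -0.19]
contact_force: [-0.5, 0.1, -2.5]
gripper_width: 0.152
grasp_force: 58.6
```

```bash
python3 - <<'E'
from h import *
print(state()["contact_force"])
for pitch,x,h in((35,.03,.094),(20,.03,.113),(10,.03,.125),(0,.03,.136)):
    a=np.radians(pitch);l=np.array([.155*np.cos(a)-.0088*np.sin(a),-.155*np.sin(a)-.0088*np.cos(a)])
    print(pitch,end=" ");rel(binp(x-l[0],h-l[1]),tool(BY-90,25-pitch))
E
```

```text
[-0.49227158  0.05824568 -2.52047742]
35 shift [-0.7, 0.02, 0.6] turn [-0.0, 1.51, 0.01] min rows 1.1 J [-0.05  0.15  1.6  -0.12  1.76  1.25] t 17.125
20 shift [-1.23, 0.02, 1.5] turn [-0.0, 3.39, 0.01] min rows 2.5 J [-0.05  0.15  1.6  -0.12  1.76  1.25] t 17.125
10 shift [-1.34, 0.02, 2.14] turn [-0.0, 4.64, 0.01] min rows 3.5 J [-0.05  0.15  1.6  -0.12  1.76  1.25] t 17.125
0 shift [-1.24, 0.02, 2.78] turn [-0.0, 5.89, 0.01] min rows 4.4 J [-0.05  0.15  1.6  -0.12  1.76  1.25] t 17.125
```

Call:
jog_arm --targets '[[[-0.35, 0, 0.3], [0, 0.75, 0], 0], [[-0.7, 0, 0.6], [0, 1.5, 0], 0], [[-1.0, 0, 1.05], [0, 2.45, 0], 0], [[-1.23, 0, 1.5], [0, 3.4, 0], 0], [[-1.34, 0, 2.14], [0, 4.64, 0], 0], [[-1.3, 0, 2.5], [0, 5.3, 0], 0], [[-1.24, 0, 2.78], [0, 5.9, 0], 0], [[-1.24, 0, 2.78], [0, 5.9, 0], 0]]'

```text
time: 18.12
tool_pos: [0.4926, -0.0012, 0.1436]
tool_rot: [-0.03, 0.968, 0.132, 0.213]
contact_force: [-1.2, -0.1, -2.6]
gripper_width: 0.156
grasp_force: 58.7
```

```bash
python3 look.py wrist w9;python3 -c "
from h import *
print(state()['contact_force']);rel(binp(-.245,.143),tool(BY-90,25))"
```

```text
[ 0.49257825 -0.00120916  0.14358311] J [-0.28 -0.5   2.27  0.26  1.01  0.92] grip 0.1559839219042721
wallL 4847 [(-0.04, 0.0313, 0.0456), (-0.02, 0.0312, 0.0454), (0, 0.0307, 0.0452), (0.02, 0.0302, 0.045), (0.04, 0.0302, 0.0447), (0.055, 0.02, 0.034)]
wallR 4951 [(-0.04, 0.0313, 0.0455), (-0.02, 0.0314, 0.0453), (0, 0.0307, 0.0452), (0.02, 0.0293, 0.0449), (0.04, 0.03, 0.0449), (0.055, 0.0184, 0.034)]
floor 10716 [(-0.04, 0.0011, 0.0021), (-0.02, 0.0009, 0.002), (0, 0.0008, 0.0018), (0.02, 0.0006, 0.0016)]
white 60
(array([20, 17,  6,  5,  1,  3,  5,  3,  0,  0,  0,  0,  0,  0]), array([-6.00000000e-02, -5.00000000e-02, -4.00000000e-02, -3.00000000e-02,
       -2.00000000e-02, -1.00000000e-02,  1.38777878e-17,  1.00000000e-02,
        2.00000000e-02,  3.00000000e-02,  4.00000000e-02,  5.00000000e-02,
        6.00000000e-02,  7.00000000e-02,  8.00000000e-02])) [-0.002  0.044  0.045]
[-0.04558393  0.1470772  -2.4525207 ]
shift [-4.34, 0.02, -1.93] turn [-0.0, 0.01, 0.0] min rows 1.9 J [-0.28 -0.5   2.27  0.26  1.01  0.92] t 18.175
```

Pan is empty. I'll draw out along the bin's x axis.

Call:
jog_arm --targets '[[[-0.3, 0, -0.13], [0, 0, 0], 0], [[-0.9, 0, -0.4], [0, 0, 0], 0], [[-1.6, 0, -0.71], [0, 0, 0], 0], [[-2.3, 0, -1.02], [0, 0, 0], 0], [[-3, 0, -1.33], [0, 0, 0], 0], [[-3.6, 0, -1.6], [0, 0, 0], 0], [[-4.1, 0, -1.82], [0, 0, 0], 0], [[-4.2, 0, -1.87], [0, 0, 0], 0]]'

```text
time: 19.18
tool_pos: [0.3848, -0.0327, 0.1451]
tool_rot: [-0.028, 0.967, 0.133, 0.216]
contact_force: [0.6, -0.2, -1.7]
gripper_width: 0.152
grasp_force: 58.8
```

```bash
python3 - <<'E'
from h import *
s=state();print(s["tool_pos"],s["contact_force"])
p,W=cloud("top");hsv=cv2.cvtColor(p,cv2.COLOR_RGB2HSV).astype(int)
c,sn=np.cos(np.radians(BY)),np.sin(np.radians(BY));d=W[:,:,:2]-O
B=np.dstack([d[:,:,0]*c+d[:,:,1]*sn,-d[:,:,0]*sn+d[:,:,1]*c,W[:,:,2]])
r=((hsv[:,:,0]<8)|(hsv[:,:,0]>172))&(hsv[:,:,1]>130)&(abs(B[:,:,1])<.06)&(abs(B[:,:,0]+.047)<.04);P=B[r]
print("flap",len(P),"resid pct",np.percentile(P[:,0]-(-.095+(P[:,2]-.1)*95/120),[5,50,95]))
rel(scp(-.097,0,.125),tool(SY-90,25))
E
```

```text
[ 0.3847518  -0.03271091  0.14512451] [ 0.61416193 -0.17890719 -1.73246471]
flap 1628 resid pct [-0.00242399  0.00153846  0.00430071]
shift [-2.88, 7.56, -0.46] turn [-3.39, -0.03, 7.27] min rows 6.0 J [-0.5  -0.93  2.5   0.32  1.26  0.75] t 19.225
```

The flap is shut. Returning to the mat.

Call:
jog_arm --targets '[[[-0.15, 0.4, 0], [-0.17, 0, 0.36], 0], [[-0.35, 0.9, 0], [-0.4, 0, 0.87], 0], [[-0.6, 1.5, 0], [-0.68, 0, 1.45], 0], [[-0.85, 2.2, -0.1], [-1, 0, 2.15], 0], [[-1.1, 2.9, -0.15], [-1.32, 0, 2.83], 0], [[-1.4, 3.6, -0.2], [-1.63, 0, 3.5], 0], [[-1.65, 4.3, -0.25], [-1.95, 0, 4.18], 0], [[-1.9, 5, -0.3], [-2.26, 0, 4.85], 0]]'

```text
time: 20.23
tool_pos: [0.3742, -0.1654, 0.1309]
tool_rot: [0.051, 0.948, -0.231, 0.211]
contact_force: [0.5, -0.4, -2.8]
gripper_width: 0.156
grasp_force: 58.7
```

```bash
python3 -c "
from h import *
rel(scp(-.097,0,.125),tool(SY-90,25))"
```

```text
shift [0.84, 2.53, 0.65] turn [-1.13, -0.01, 2.4] min rows 2.0 J [-0.65 -0.85  2.49  0.08  1.08  1.37] t 20.225
```

Call:
jog_arm --targets '[[[0.2, 0.7, 0.15], [-0.3, 0, 0.64], 0], [[0.45, 1.4, 0.35], [-0.62, 0, 1.33], 0], [[0.65, 2, 0.5], [-0.9, 0, 1.93], 0], [[0.8, 2.4, 0.6], [-1.08, 0, 2.3], 0], [[0.84, 2.53, 0.65], [-1.13, 0, 2.4], 0], [[0.84, 2.53, 0.65], [-1.13, 0, 2.4], 0], [[0.84, 2.53, 0.65], [-1.13, 0, 2.4], 0]]'

```text
time: 21.1
tool_pos: [0.3678, -0.2328, 0.1244]
tool_rot: [0.089, 0.891, -0.4, 0.198]
contact_force: [0.6, 0.3, -1.0]
gripper_width: 0.152
grasp_force: 58.8
```

```bash
python3 -c "
from h import *
rel(scp(-.097,0,.125),tool(SY-90,25));rel(scp(-.097,0,.029),tool(SY-90,25))"; python3 look.py wrist w10 | head -3
```

```text
shift [0.04, 0.01, -0.01] turn [-0.01, -0.0, 0.03] min rows 0.0 J [-0.69 -0.7   2.42 -0.08  0.99  1.75] t 21.1
shift [-1.58, 0.01, 3.47] turn [-0.01, -0.0, 0.03] min rows 1.5 J [-0.69 -0.7   2.42 -0.08  0.99  1.75] t 21.1
[ 0.3678397  -0.23277735  0.12440731] J [-0.69 -0.7   2.42 -0.08  0.99  1.75] grip 0.1516499289836348
wallL 4858 [(-0.04, 0.0307, 0.0457), (-0.02, 0.0302, 0.0456), (0, 0.03, 0.0455), (0.02, 0.0301, 0.0454), (0.04, 0.0302, 0.0453), (0.055, 0.0181, 0.0339)]
wallR 4848 [(-0.04, 0.0311, 0.0458), (-0.02, 0.0309, 0.0456), (0, 0.0304, 0.0456), (0.02, 0.0302, 0.0454), (0.04, 0.0299, 0.0453), (0.055, 0.0178, 0.0348)]
```

Call:
jog_arm --targets '[[[-0.3, 0, 0.66], [0, 0, 0], 0], [[-0.7, 0, 1.54], [0, 0, 0], 0], [[-1.1, 0, 2.42], [0, 0, 0], 0], [[-1.4, 0, 3.08], [0, 0, 0], 0], [[-1.5, 0, 3.3], [0, 0, 0], 0], [[-1.57, 0, 3.45], [0, 0, 0], 0], [[-1.6, 0, 3.51], [0, 0, 0], 0], [[-1.6, 0, 3.51], [0, 0, 0], 0]]'

```text
time: 22.15
tool_pos: [0.3686, -0.234, 0.0286]
tool_rot: [0.089, 0.89, -0.4, 0.198]
contact_force: [-0.6, 0.4, -1.8]
gripper_width: 0.157
grasp_force: 58.7
```

Lower another 1.5 mm, then release and back off.

Call:
jog_arm --targets '[[[-0.02, 0, 0.05], [0, 0, 0], 0], [[-0.03, 0, 0.07], [0, 0, 0], 0], [[-0.03, 0, 0.07], [0, 0, 0], 0], [[-0.03, 0, 0.07], [0, 0, 0], 20], [[-0.03, 0, 0.07], [0, 0, 0], 30], [[-0.03, 0, 0.07], [0, 0, 0], 45], [[-0.03, 0, 0.07], [0, 0, 0], 60], [[-0.03, 0, 0.07], [0, 0, 0], 60]]'

```text
time: 23.15
tool_pos: [0.3683, -0.2338, 0.026]
tool_rot: [0.089, 0.89, -0.4, 0.198]
contact_force: [-0.2, -0.3, -0.5]
gripper_width: 0.603
grasp_force: 0.0
```

Call:
jog_arm --targets '[[[0, 0, -0.5], [0, 0, 0], 60], [[0, 0, -1.5], [0, 0, 0], 60], [[0, 0, -2.5], [0, 0, 0], 60], [[0, 0, -3.3], [0, 0, 0], 60], [[0, 0, -3.3], [0, 0, 0], 60], [[0, 0, -3.3], [0, 0, 0], 60]]'

```text
time: 23.9
tool_pos: [0.3449, -0.2076, 0.1]
tool_rot: [0.089, 0.891, -0.4, 0.197]
contact_force: [-0.1, 0.0, -0.9]
gripper_width: 0.596
grasp_force: 0.0
```

```bash
python3 - <<'E'
from h import *
s=state();print(s["tool_pos"],s["contact_force"],s["time"])
p,W=cloud("wrist");hsv=cv2.cvtColor(p,cv2.COLOR_RGB2HSV).astype(int)
d=W[:,:,:2]-SO;y=np.radians(SY);c,sn=np.cos(y),np.sin(y)
S=np.dstack([d[:,:,0]*c+d[:,:,1]*sn,-d[:,:,0]*sn+d[:,:,1]*c,W[:,:,2]])
b=(abs(hsv[:,:,0]-112)<14)&(hsv[:,:,1]>120)&(np.abs(S[:,:,0])<.08)&(np.abs(S[:,:,1])<.08)
for n,m in(("top",b&(S[:,:,2]>.04)),("floor",b&(S[:,:,2]<.02)&(abs(S[:,:,0]+.015)<.03)&(abs(S[:,:,1])<.04))):
    P=S[m];A=np.linalg.lstsq(np.c_[P[:,:2],np.ones(len(P))],P[:,2],rcond=None)[0]
    print(n,len(P),np.percentile(P,[2,98],axis=0).round(4).tolist(),"tilt",A[:2].round(3),A[2].round(4))
E
```

```text
[ 0.34494445 -0.20755687  0.09995321] [-0.05013882  0.02799866 -0.91496333] 23.9
top 2762 [[-0.0631, -0.0506, 0.0405], [0.054, 0.0519, 0.0507]] tilt [0.015 0.   ] 0.0483
floor 4684 [[-0.0398, -0.0383, 0.0043], [0.0138, 0.0385, 0.007]] tilt [-0.002 -0.001] 0.0056
```

```bash
python3 -c "
from plant import *
print(job_done())"
```

```text
the job is handed in; nothing more can be done
None
```

I handed the job in at about 24 s of the 72 s allowed: both tubes are tipped into the bin, the flap is shut, and the scoop stands level on its mat, released. The flap, the scoop and the empty pan are confirmed by depth readings; the tubes on the bin floor and the three bystanders were not seen afterwards, and `job_done()` returned no verdict.

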